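# Snap the grid frame onto the twin pins of a chip cutter

## Task

Pick up the chip cutter's grid frame by its orange handle, hang it on both upright steel pins of the red cutter base at once, feeling for the pins since their carriage may be clamped a little off the middle, and press it down firmly but gently past the two sprung ball catches until it sits fully home and flat on the base rails. Then let go and move the hand clear. Do not ram anything against the base, and leave the mug, salt shaker and mustard jar where they are.

Things in the scene. Friction and masses are not known exactly. Their poses are not given: they have to be found in the camera images.
- grid_frame: Loose aluminium frame with steel grid and orange bow handle, 0.27 to 0.43 kg. Plate 170 (its x) x 84 (its y) x 12 mm; origin at the centre of its flat underside, z up; starts flat on the worktop. Two 15 mm round through-holes at x = +62 and -62 mm, y = 0. Symmetrical: fits either way round.
- handle (a point): Middle of the frame's handle bar, 64 mm above its underside. The bar runs along the frame's x, 14 mm wide (y) and 14 mm tall, between two posts at x = +-49.5 mm (10 mm thick); 45 mm of free space beneath it to the plate.
- cutter_base: Red cutter base fixed to the worktop, 200 (its x) x 88 mm, 133 mm wide over the two dark catch housings at x = 0, which reach 74 mm up. Origin under its centre, on the worktop, z up. It must not be pressed or struck with more than 40 N.
- bed (a point): Middle of the bed, 45 mm above the base origin, level with the flat tops of the two long rails on which the frame's underside rests when home. Home: frame origin at this height, frame x along base x (either way), frame y-centred on the base and shifted along base x by the pin offset c (see pin_middle).
- pin_middle (a point): Nominal middle between the two upright 12 mm steel pins, at the height of their tops (76 mm above the base origin, 1 mm bevel). The pins stand at base y = 0, x = c-62 and c+62 mm. Their carriage is clamped at any offset c from -11 to +11 mm; c differs every time, is in no reading, must be felt or seen, and does not shift in this job.
- catch_l (a point): Centre at rest of the brass ball catch on the base's +y side (x 0, y 48.5, 64 mm up; 9 mm radius). Spring-loaded outward (7 to 10 N), it overlaps the frame's edge by 2.5 mm. The frame's underside meets both balls 25 mm above the bed; pushing past both takes 8 to 14 N downward in all, more than the frame's weight alone; then they close over its upper edge and draw it down.
- catch_r (a point): The same on the base's -y side (x 0, y -48.5, 64 mm up).
- mug: Green mug, 81 mm across, 94 mm high, standing behind the work; origin under its centre. Bystander.
- salt: Salt shaker, 44 mm round, 90 mm high, standing behind the work; origin under its centre. Bystander.
- mustard: Mustard-coloured jar with cream lid, 50 mm round, 106 mm high, standing behind the work; origin under its centre. Bystander.

How it is judged:
By the outcome, as a careful person would: the job done as asked, in the order asked, and still so for the second after the job is handed in, with the robot touching nothing.
It also fails if it takes over 72 s, if anything falls off the work surface, if the arm or the gripper's body presses on something with over 40 N, if the wrist force passes 120 N, or if a joint passes its speed limit or range.

## Robot

A 7-joint arm with a two-finger parallel gripper is mounted at the origin on a cart in front of the work surface, level with it; the furniture and walls round the work are solid. World frame = base frame: x ahead of the robot, y to its left, z up, the work surface at z = 0. Lengths are in m, angles in rad, forces in N, time in s.
With the tool pointing down it reaches from about 0.425 to 0.95 m from the base axis. Payload 4.7 kg.
Tool frame: the origin (TCP) lies midway between the tips of the shut fingers; the grasp point (between the pads) lies 19 mm behind it; z points along the fingers, y is the line along which they close (so a half turn about z gives the same grasp; the last joint's range is limited). The gripper opens to 87 mm and grips with 3 to 60 N. Pads are 19 mm wide; open, the fingers measure 117 mm over their backs; the gripper's body (75 mm by 190 mm) begins 51 mm behind the grasp point.
Start: joints at [1.235, 0.469, -0.049, 1.532, 0.024, 1.141, -0.082], TCP at [0.204, -0.643, 0.223] pointing down, gripper open.
Joint ranges: [-2.59, 2.59], [-0.33, 1.99], [-1.39, 1.29], [0.1, 2.45], [-1.04, 4.18], [0.21, 1.99], [-2.66, 2.66]. Speed limits (rad/s): [2.57, 2.57, 3.14, 3.14, 3.14, 3.14, 3.14].

## Interface

Orientations are given as a unit quaternion [w, x, y, z].
In Python, from plant import ctrl gives the robot as it stands.
- The arm moves only by the tool arm_command, never from a script. Its argument "plan" is text: rows parted by semicolons, each of 7 numbers parted by spaces: the shift along the tool's x, y, z as a fraction of full scale, then the turn, a rotation vector about the tool's x, y, z as a fraction of full scale, then the gripper's target within -1 to 1 (shut at 1, half-way at 0, fully open at -1). A call has 1 to 20 rows; each row is the pose to reach, as a shift and turn from the pose commanded when the call began, along the tool's axes at that moment; what a row does not reach only later rows make up. Full scale, the value 1, is 20 cm for a shift and 120 degrees for a turn. A row lasts 1/10 s, in which the tool goes at most 50 mm and 8.59 degrees, less where a joint would pass 70% of its speed; a pose out of reach is approached as far as the arm can. A call with a number of a shift or a turn outside -1 to 1 is refused whole. A call with a gripper value outside its range is refused whole. The fingers move at their own pace and stop on an object; "squeeze" is the grip in N (left out, the last holds). Time passes only in rows, so rows that repeat a pose let the fingers close. It gives the time, the measured TCP pose, the force, the opening and the grip force at its end, in the units of the state.
- ctrl.get_state(): the state, without advancing time (a new reading comes with each control period).
- ctrl.read_camera(name): name is "scene" or "top" or "wrist"; returns a dict with "image" (420x560x3 uint8, red, green, blue), "z_map" (420x560 float32, m along the optical axis (not along the pixel's ray), 0 where there is no reading), "camera_matrix" (3x3 intrinsics, pixels), "rvec" (rotation vector, rad) and "tvec" (3), from world to camera coordinates, as OpenCV has them; the wrist camera has in their place "tool_from_camera" (4x4, takes a point from camera to tool coordinates, whose origin is the TCP and whose axes are the flange's). Camera axes: x right, y down, z forward; pixel columns grow to the right and rows downward; lengths in m; the calibration is good to about 2 mm. A picture is of the moment at which its call begins: read the wrist's pose just before it.
- ctrl.close_job(): hands the job in; it is judged then, once.
The state is a dict: "time": time; "qpos": joint angles; "dq": joint speeds; "joint_torque": joint torques, N m; "position": TCP position; "ee_rot": TCP orientation; "ft_force": force on the tool from outside, world axes, zero at the start; "wrist_torque": the same for the moment, N m; "opening": finger opening in m; "finger_force": force on a finger pad.
Only numpy, scipy, OpenCV 4.12 (cv2) and the standard library are available. Lean on these libraries where they do the work, as an engineer would, in place of code of your own. Each camera call takes 0.05 s, during which the arm holds its last target. There are 200 camera calls.

## Working session

There is one attempt and no reset: what is moved stays moved. The work goes in short steps, Python scripts to look and compute and a tool call to move; the robot and the scene stay as the last step left them, time stands still between calls to the robot, and variables do not carry over. Pictures are saved under pics/ and viewed, at most 10 in all, crops included, and the job is handed in when it is done.

Besides the shell and the picture viewer there is one more tool, called after "Call:" as name(argument=value, ...), one argument or row to a line, values as JSON. arm_command: Moves the arm, as the interface text tells. Its arguments: {"type":"object","properties":{"plan":{"type":"string"},"squeeze":{"type":"number"}},"required":["plan"]}

```bash
mkdir -p pics
cat > h.py <<'E'
import numpy as np, cv2
from plant import ctrl
from scipy.spatial.transform import Rotation as R
def cam(name):
    s=ctrl.get_state(); c=ctrl.read_camera(name)
    K=np.array(c['camera_matrix']); 
    if name=='wrist':
        q=s['ee_rot']; T=np.eye(4); T[:3,:3]=R.from_quat([q[1],q[2],q[3],q[0]]).as_matrix(); T[:3,3]=s['position']
        M=T@np.array(c['tool_from_camera'])   # world from cam
    else:
        W=np.eye(4); W[:3,:3]=cv2.Rodrigues(np.array(c['rvec'],float))[0]; W[:3,3]=np.ravel(c['tvec']); M=np.linalg.inv(W)
    return c['image'],c['z_map'],K,M
def save(n,im,crop=None,f=1):
    if crop: im=im[crop[1]:crop[3],crop[0]:crop[2]]
    im=cv2.resize(im,None,fx=f,fy=f,interpolation=cv2.INTER_CUBIC); cv2.imwrite('pics/'+n+'.png',im[:,:,::-1])
def p3(u,v,z,K,M):
    return (M@np.array([(u-K[0,2])*z/K[0,0],(v-K[1,2])*z/K[1,1],z,1]))[:3]
def ray(u,v,h,K,M): # intersect with z=h
    d=M[:3,:3]@np.array([(u-K[0,2])/K[0,0],(v-K[1,2])/K[1,1],1]); o=M[:3,3]; return o+d*(h-o[2])/d[2]
def cloud(z,K,M):
    v,u=np.indices(z.shape); P=np.stack([(u-K[0,2])*z/K[0,0],(v-K[1,2])*z/K[1,1],z],-1)@M[:3,:3].T+M[:3,3]; P[z==0]=np.nan; return P
E
python3 - <<'E'
from h import *
for n in ['scene','top']:
    im,z,K,M=cam(n); save(n+'0',im,f=1.4); np.savez(n+'0.npz',im=im,z=z,K=K,M=M); print(n,M.round(3).tolist(),K[0,0])
s=ctrl.get_state(); print(s)
E
```

```text
scene [[-0.892, -0.272, 0.362, 0.341], [-0.452, 0.572, -0.685, 0.524], [-0.02, -0.774, -0.633, 0.593], [0.0, 0.0, 0.0, 1.0]] 388.72147091538835
top [[0.004, -0.991, 0.134, 0.539], [-1.0, -0.001, 0.027, -0.082], [-0.026, -0.134, -0.991, 0.937], [0.0, 0.0, 0.0, 1.0]] 423.6696915363625
{'time': 0.1, 'qpos': array([ 1.23513014,  0.46935943, -0.04857547,  1.53359062,  0.02413553,
        1.14100956, -0.08230453]), 'dq': array([ 4.22269594e-04, -7.80841517e-04,  1.38297897e-05, -4.23885853e-03,
       -1.97883133e-03,  1.38352439e-03,  1.61184889e-03]), 'joint_torque': array([ 6.26331821e-04, -5.09166026e+01, -8.11885879e-02, -2.36827880e+01,
       -6.14322466e-02,  3.44209245e-02,  6.04361821e-05]), 'position': array([ 0.20365952, -0.64296574,  0.2215984 ]), 'ee_rot': array([-8.70287811e-04,  9.88257763e-01,  1.52793328e-01, -1.87240061e-04]), 'ft_force': array([ 0.32090558, -0.08558534, -0.25811887]), 'wrist_torque': array([ 0.02539191, -0.06514363, -0.01269303]), 'finger_force': 0.0, 'opening': 0.08686800138144761}
```

View pics/top0.png

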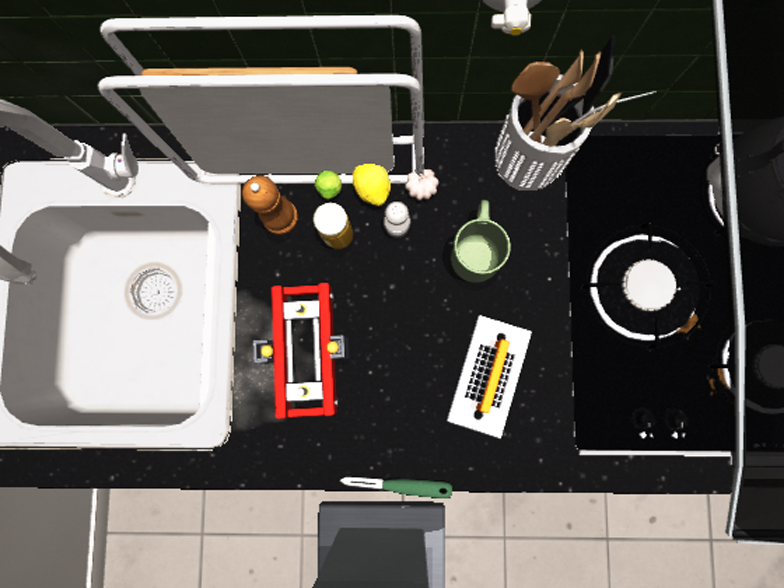

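View pics/scene0.png

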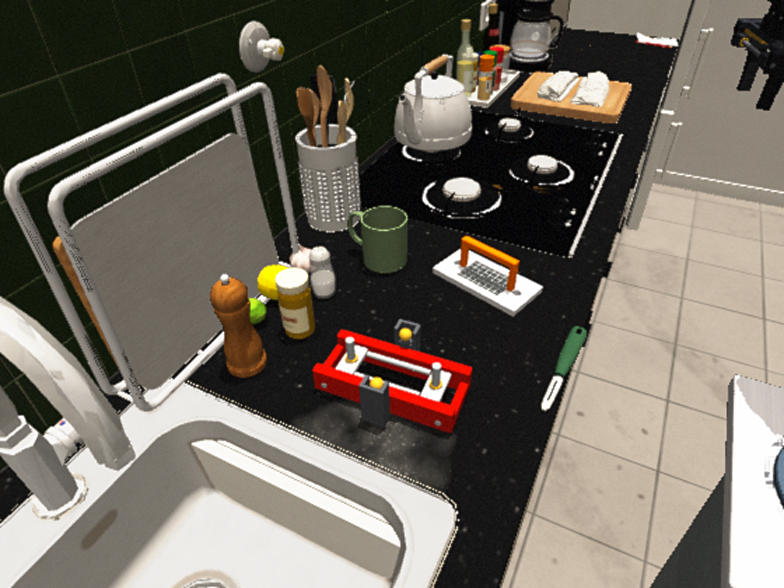

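Top view, in the 1.4x picture: base centre about (304,350), pins near (302,309) and (305,392), frame plate centred about (490,377) with the handle along it. The scene view shows the same layout, with the mug, salt and mustard behind. Next I'll measure from both depth maps.

Run:
```python
from h import *
for n in ['scene','top']:
    d=np.load(n+'0.npz'); im,z,K,M=[d[k] for k in ('im','z','K','M')]
    P=cloud(z,K,M); hsv=cv2.cvtColor(im,cv2.COLOR_RGB2HSV); H,S,V=[hsv[...,i].astype(int) for i in range(3)]
    box=lambda x0,x1,y0,y1,z0,z1:(P[...,0]>x0)&(P[...,0]<x1)&(P[...,1]>y0)&(P[...,1]<y1)&(P[...,2]>z0)&(P[...,2]<z1)
    # rough locations
    if n=='top':
        print('rough frame',P[int(376/1.4),int(490/1.4)],'base l',P[int(350/1.4),int(280/1.4)])
    def rep(name,m):
        Q=P[m]; 
        if len(Q)<5: print(name,len(Q)); return
        r=cv2.minAreaRect((Q[:,:2]*1000).astype(np.float32)); print(n,name,len(Q),'med z',np.median(Q[:,2]).round(4),'rect',np.round(r[0],1),np.round(r[1],1),round(r[2],2))
    rep('orange',(H>8)&(H<24)&(S>170)&(V>90)&box(.3,.7,-.5,-.15,.045,.09))
    rep('plate',(S<60)&(V>110)&box(.3,.75,-.5,-.15,.006,.02))
    rep('red',((H<6)|(H>174))&(S>150)&(V>80)&box(.3,.75,-.1,.3,.03,.055))
    for sx in (0,1):
        pass
    m=(S<80)&box(.3,.75,-.0,.25,.055,.085)
    nl,lab,st,ce=cv2.connectedComponentsWithStats(m.astype(np.uint8))
    for i in range(1,nl):
        if st[i,4]>8: Q=P[lab==i]; print(n,'blob',st[i].tolist(),Q.mean(0).round(4),Q.max(0).round(4))
    m=(H>18)&(H<34)&(S>120)&box(.3,.75,-.05,.25,.05,.085)
    nl,lab,st,ce=cv2.connectedComponentsWithStats(m.astype(np.uint8))
    for i in range(1,nl):
        if st[i,4]>8: Q=P[lab==i]; print(n,'ball',st[i].tolist(),Q.mean(0).round(4),Q.max(0).round(4))
    if n=='top': save('topbase',im,(165,190,265,310),5)
```

```text
scene orange 366 med z 0.0678 rect [ 535.  -202.7] [ 16.5 110.3] 72.16
scene plate 1407 med z 0.011 rect [ 584.2 -323.6] [346.6 331.8] 89.92
scene red 1765 med z 0.0437 rect [572.4  86.6] [205.6 117.2] 9.57
scene blob [281, 228, 20, 18, 165] [0.5753 0.0253 0.0685] [0.5939 0.0377 0.076 ]
scene blob [247, 241, 7, 12, 66] [0.6334 0.0872 0.0678] [0.6397 0.0912 0.0775]
scene blob [308, 259, 7, 13, 75] [0.5104 0.0799 0.0681] [0.5166 0.0838 0.0772]
scene blob [257, 267, 21, 21, 222] [0.5679 0.1427 0.0677] [0.5867 0.1491 0.0759]
scene ball [208, 204, 15, 18, 151] [0.7404 0.0419 0.0719] [0.7498 0.0564 0.0849]
scene ball [285, 234, 9, 10, 65] [0.5757 0.0352 0.0679] [0.5874 0.042  0.0739]
scene ball [264, 269, 10, 9, 60] [0.5692 0.1316 0.0696] [0.578  0.1373 0.0738]
rough frame [ 0.53761097 -0.19831387  0.06556165] base l [0.57380838 0.11322163 0.04616351]
top orange 136 med z 0.069 rect [ 537.2 -204.6] [ 14.3 108.5] 72.52
top plate 3041 med z 0.0113 rect [ 585.3 -325.7] [348.5 329.9] 89.75
top red 1545 med z 0.0445 rect [575.3  81.7] [198.9  91.5] 3.64
top blob [209, 216, 8, 7, 37] [0.6362 0.0831 0.0724] [0.6425 0.0902 0.0788]
top blob [236, 239, 11, 17, 104] [0.5794 0.0209 0.072 ] [0.5957 0.0339 0.0782]
top blob [181, 242, 13, 17, 126] [0.5716 0.1381 0.0707] [0.589  0.147  0.0769]
top blob [212, 277, 7, 6, 35] [0.5136 0.0753 0.0736] [0.5186 0.0807 0.0796]
top ball [228, 164, 21, 10, 85] [0.7416 0.029  0.0706] [0.7497 0.0522 0.0847]
top ball [234, 244, 8, 8, 49] [0.5782 0.0311 0.07  ] [0.5855 0.0384 0.0754]
top ball [187, 246, 8, 9, 54] [0.5724 0.1277 0.0702] [0.5812 0.1352 0.0748]
```

View pics/topbase.png

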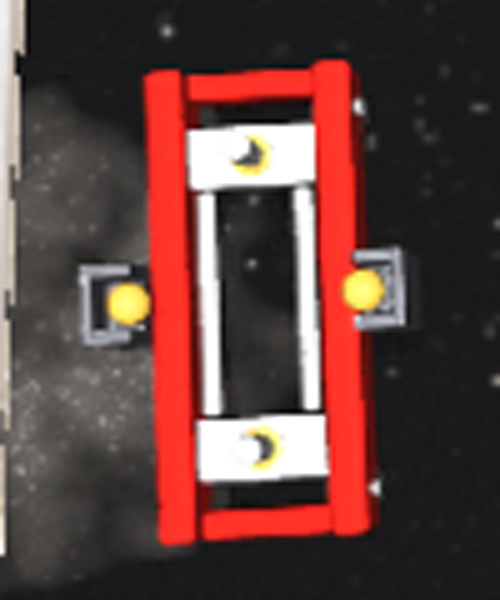

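```bash
cat >> h.py <<'E'
def go(x,y,z,yaw):
    """fractions for target TCP (m) with tool straight down and tool x at yaw deg"""
    s=ctrl.get_state(); q=s['ee_rot']; A=R.from_quat([q[1],q[2],q[3],q[0]])
    a=np.radians(yaw)/2; B=R.from_quat([np.cos(a),np.sin(a),0,0])
    d=A.inv().apply(np.array([x,y,z])-s['position']); r=(A.inv()*B).as_rotvec()
    tx=A.as_matrix()[:,0]; print('t',s['time'],'pos',s['position'].round(4),'yaw',np.degrees(np.arctan2(tx[1],tx[0])).round(2),'tilt',np.degrees(A.as_matrix()[:2,2]).round(2),'F',s['ft_force'].round(2),'op',s['opening'])
    print('shift',(d/.2).round(4),'turn',(np.degrees(r)/120).round(4))
E
python3 -c "
from h import *
go(.537,-.2035,.22,-17.5)"
```

```text
t 0.1 pos [ 0.2037 -0.643   0.2216] yaw 17.58 tilt [-0.04  0.1 ] F [ 0.32 -0.09 -0.26] op 0.08686800138144761
shift [ 2.2525 -1.5914  0.0106] turn [-0.0008  0.0003  0.2923]
```

Call:
arm_command(
  plan="0.15 -0.1 0 0 0 0 -1;0.35 -0.25 0 0 0 0 -1;0.55 -0.39 0 0 0 0 -1;0.75 -0.53 0 0 0 0 -1;0.95 -0.67 0 0 0 0 -1",
)

```text
time: 0.6
position: [0.3452, -0.4565, 0.2223]
ee_rot: [-0.0, 0.988, 0.153, -0.0]
ft_force: [0.9, 0.3, -0.6]
opening: 0.0871
finger_force: 0.0
```

Call:
arm_command(
  plan="0.2 -0.14 0 0 0 0.06 -1;0.4 -0.28 0 0 0 0.12 -1;0.6 -0.42 0 0 0 0.18 -1;0.75 -0.53 0 0 0 0.24 -1;0.85 -0.6 0 0 0 0.292 -1;0.85 -0.6 0 0 0 0.292 -1",
)

```text
time: 1.2
position: [0.4729, -0.2882, 0.2223]
ee_rot: [-0.001, 0.989, -0.148, 0.0]
ft_force: [0.1, 1.4, -0.0]
opening: 0.0872
finger_force: 0.0
```

```bash
python3 -c "
from h import *
im,z,K,M=cam('wrist'); save('w1',im,f=1.4); np.savez('w1.npz',im=im,z=z,K=K,M=M); print(M.round(3))
go(.537,-.2035,.22,-17.5)"
```

```text
[[-0.295 -0.922 -0.25   0.54 ]
 [-0.956  0.284  0.079 -0.311]
 [-0.002  0.263 -0.965  0.385]
 [ 0.     0.     0.     1.   ]]
t 1.25 pos [ 0.4712 -0.2908  0.2222] yaw -17.16 tilt [-0.03  0.03] F [-0.39 -1.13 -0.11] op 0.08703859164532986
shift [ 0.1856 -0.5141  0.0112] turn [-0.0002  0.0003  0.0029]
```

View pics/w1.png

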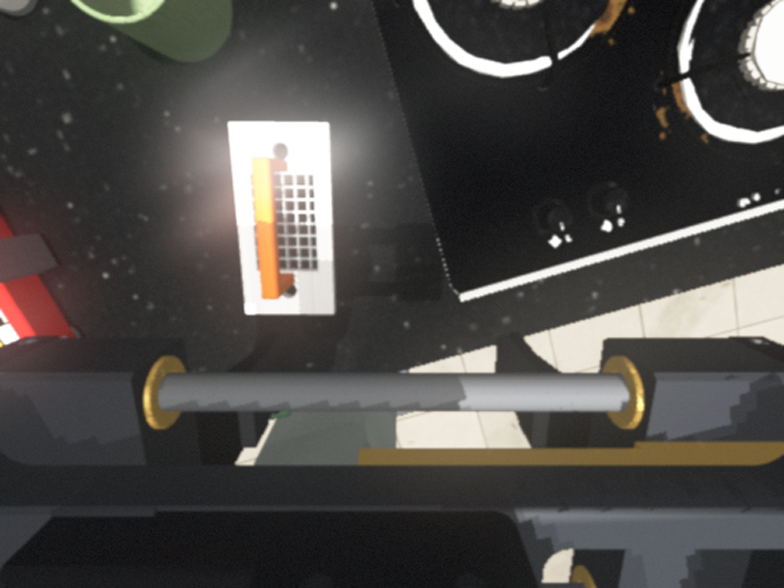

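The wrist view shows the frame plate with corners near (229,122), (330,122), (335,315) and (245,315), and the handle from (263,157) to (271,298). I'll measure the handle and plate from the depth.

```bash
cat > mf.py <<'E'
from h import *
def meas(f):
    d=np.load(f); im,z,K,M=[d[k] for k in ('im','z','K','M')]
    P=cloud(z,K,M); hsv=cv2.cvtColor(im,cv2.COLOR_RGB2HSV); H,S,V=[hsv[...,i].astype(int) for i in range(3)]
    near=(np.hypot(P[...,0]-.536,P[...,1]+.203)<.11)
    for nm,m in (('bar top',(H<24)&(S>150)&near&(P[...,2]>.064)&(P[...,2]<.08)),('plate',(S<90)&near&(P[...,2]>.007)&(P[...,2]<.018))):
        Q=P[m]; 
        if len(Q)<5: print(nm,len(Q)); continue
        r=cv2.minAreaRect((Q[:,:2]*1000).astype(np.float32)); print(nm,len(Q),np.median(Q[:,2]).round(4),np.round(r[0],1),np.round(r[1],1),round(r[2],2))
E
python3 -c "
from mf import *
meas('w1.npz')"
```

```text
bar top 515 0.0716 [ 509.1 -198.3] [12.5 51.2] 72.5
plate 6025 0.0127 [ 534.9 -205.4] [ 84.7 170.4] 72.56
```

```bash
python3 -c "
from h import *
go(.49,.08,.22,3.6)"
```

```text
t 1.25 pos [ 0.4712 -0.2908  0.2222] yaw -17.16 tilt [-0.03  0.03] F [-0.39 -1.13 -0.11] op 0.08703859164532986
shift [-0.4571 -1.7992  0.012 ] turn [-0.0002  0.0003 -0.173 ]
```

Call:
arm_command(
  plan="-0.05 -0.2 0 0 0 0 -1;-0.1 -0.4 0 0 0 0 -1;-0.15 -0.6 0 0 0 0 -1;-0.2 -0.8 0 0 0 0 -1;-0.25 -1 0 0 0 0 -1",
)

```text
time: 1.75
position: [0.482, -0.0874, 0.2225]
ee_rot: [0.0, 0.988, -0.153, -0.0]
ft_force: [1.1, -0.3, 0.1]
opening: 0.0868
finger_force: 0.0
```

Call:
arm_command(
  plan="-0.05 -0.2 0 0 0 -0.06 -1;-0.1 -0.4 0 0 0 -0.12 -1;-0.15 -0.6 0 0 0 -0.173 -1;-0.2 -0.75 0 0 0 -0.173 -1;-0.2 -0.8 0 0 0 -0.173 -1;-0.2 -0.8 0 0 0 -0.173 -1;-0.2 -0.8 0 0 0 -0.173 -1",
)

```text
time: 2.45
position: [0.4927, 0.0752, 0.2222]
ee_rot: [0.001, 1.0, 0.027, -0.0]
ft_force: [0.3, 0.1, 0.2]
opening: 0.0872
finger_force: 0.0
```

```bash
python3 -c "
from h import *
go(.49,.08,.22,3.6)
im,z,K,M=cam('wrist'); np.savez('w2.npz',im=im,z=z,K=K,M=M); print(M.round(3)); save('w2',im,f=1.4)"
```

```text
t 2.45 pos [0.4927 0.0752 0.2222] yaw 3.13 tilt [-0.04 -0.08] F [0.31 0.07 0.23] op 0.08716855311308899
shift [-0.0124 -0.0247  0.0111] turn [ 0.0007  0.0003 -0.0039]
[[ 0.053 -0.963 -0.263  0.563]
 [-0.999 -0.051 -0.016  0.078]
 [ 0.002  0.263 -0.965  0.385]
 [ 0.     0.     0.     1.   ]]
```

View pics/w2.png

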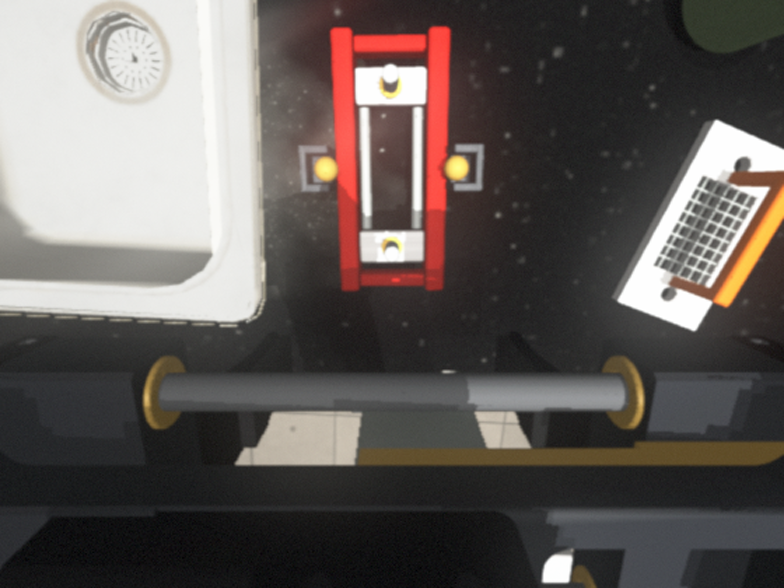

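The base is seen square on: far pin top about (391,73), near pin about (391,250), balls at (326,168) and (457,168). I'll get pins, rails and balls from the depth.

Run:
```python
from h import *
for f in ('w2.npz','top0.npz'):
    d=np.load(f); im,z,K,M=[d[k] for k in ('im','z','K','M')]
    P=cloud(z,K,M); hsv=cv2.cvtColor(im,cv2.COLOR_RGB2HSV); H,S,V=[hsv[...,i].astype(int) for i in range(3)]
    near=np.hypot(P[...,0]-.575,P[...,1]-.081)<.13
    m=((H<6)|(H>174))&(S>150)&near&(P[...,2]>.040)&(P[...,2]<.05); Q=P[m]
    r=cv2.minAreaRect((Q[:,:2]*1000).astype(np.float32)); print(f,'red',len(Q),np.median(Q[:,2]).round(4),np.round(r[0],1),np.round(r[1],1),round(r[2],2))
    for nm,c in (('far',(.636,.085)),('near',(.512,.077))):
        m=(np.hypot(P[...,0]-c[0],P[...,1]-c[1])<.02)&(P[...,2]>.0735); Q=P[m]; r=cv2.minEnclosingCircle((Q[:,:2]*1000).astype(np.float32))
        print(nm,len(Q),Q.mean(0).round(4),np.round(r[0],1),round(r[1],1))
    b=[]
    for c in ((.572,.130),(.578,.033)):
        m=(H>18)&(H<34)&(S>110)&(np.hypot(P[...,0]-c[0],P[...,1]-c[1])<.02)&(P[...,2]>.06); Q=P[m]
        A=np.c_[2*Q,np.ones(len(Q))]; s=np.linalg.lstsq(A,(Q**2).sum(1),rcond=None)[0]; b.append(s[:3]); print('ball',len(Q),s[:3].round(4),np.sqrt(s[3]+s[:3]@s[:3]).round(4))
```

```text
w2.npz red 5308 0.0456 [572.9  79.7] [198.7  88. ] 3.68
far 138 [0.6338 0.0837 0.0766] [634.1  83.8] 6.0
near 19667 [0.5177 0.0771 0.3305] [514.2  77.2] 19.8
ball 186 [0.5697 0.128  0.0666] 0.0077
ball 209 [0.5757 0.0315 0.0657] 0.0084
top0.npz red 1405 0.0447 [575.6  80.6] [198.7  88.4] 3.45
far 26 [0.637  0.0842 0.076 ] [637.   84.6] 5.7
near 25 [0.5134 0.0766 0.0766] [513.6  76.4] 5.4
ball 55 [0.5726 0.1285 0.0663] 0.0075
ball 52 [0.5785 0.0313 0.0669] 0.0071
```

```bash
python3 -c "
from h import *
d=np.load('w2.npz'); im,z,K,M=[d[k] for k in ('im','z','K','M')]; P=cloud(z,K,M)
m=(np.hypot(P[...,0]-.511,P[...,1]-.076)<.016)&(P[...,2]>.0735)&(P[...,2]<.085); Q=P[m]; print(len(Q),Q.mean(0).round(4),cv2.minEnclosingCircle((Q[:,:2]*1000).astype(np.float32)))
go(.535,-.205,.15,-17.45)"
```

```text
95 [0.5107 0.0762 0.0766] ((510.5795593261719, 75.97528076171875), 5.936801910400391)
t 2.5 pos [0.4927 0.075  0.2222] yaw 3.09 tilt [-0.03 -0.08] F [ 0.93 -0.55  1.25] op 0.08742389229032287
shift [0.1359 1.409  0.363 ] turn [0.0007 0.0002 0.1712]
```

Call:
arm_command(
  plan="0.02 0.15 0 0 0 0 -1;0.04 0.35 0 0 0 0 -1;0.06 0.55 0 0 0 0 -1;0.08 0.75 0 0 0 0 -1;0.1 0.95 0 0 0 0 -1",
)

```text
time: 3.0
position: [0.5228, -0.1148, 0.2226]
ee_rot: [0.001, 1.0, 0.027, -0.0]
ft_force: [-0.2, 0.0, 0.1]
opening: 0.0872
finger_force: 0.0
```

Call:
arm_command(
  plan="0.02 0.2 0.05 0 0 0.06 -1;0.036 0.38 0.15 0 0 0.12 -1;0.036 0.45 0.25 0 0 0.171 -1;0.036 0.459 0.36 0 0 0.171 -1;0.036 0.459 0.36 0 0 0.171 -1;0.036 0.459 0.36 0 0 0.171 -1",
)

```text
time: 3.6
position: [0.5353, -0.203, 0.1506]
ee_rot: [0.0, 0.989, -0.15, -0.0]
ft_force: [-0.2, 0.8, 1.6]
opening: 0.0869
finger_force: 0.0
```

```bash
python3 -c "
from mf import *
im,z,K,M=cam('wrist'); np.savez('w3.npz',im=im,z=z,K=K,M=M); meas('w3.npz')
go(.535,-.205,.045,-17.45)"
```

```text
bar top 512 0.0717 [ 525.2 -202.8] [12.2 74.3] 73.06
plate 8161 0.0127 [ 538.9 -206.7] [ 84.2 161.2] 72.43
t 3.65 pos [ 0.5362 -0.2026  0.1515] yaw -17.25 tilt [ 0.07 -0.03] F [-0.67  0.02 -0.55] op 0.08699337018477109
shift [-0.0026  0.0132  0.5326] turn [ 0.0001 -0.0006  0.0017]
```

Call:
arm_command(
  plan="0 0.01 0.12 0 0 0.001 -1;-0.002 0.012 0.26 0 0 0.002 -1;-0.002 0.012 0.38 0 0 0.002 -1;-0.002 0.012 0.47 0 0 0.002 -1;-0.002 0.012 0.525 0 0 0.002 -1;-0.002 0.012 0.53 0 0 0.002 -1;-0.002 0.012 0.53 0 0 0.002 -1",
)

```text
time: 4.35
position: [0.5357, -0.2043, 0.0456]
ee_rot: [0.0, 0.988, -0.152, 0.001]
ft_force: [-0.0, 0.0, 0.1]
opening: 0.0869
finger_force: 0.0
```

Call:
arm_command(
  plan="0 0 0 0 0 0 0;0 0 0 0 0 0 0.5;0 0 0 0 0 0 1;0 0 0 0 0 0 1;0 0 0 0 0 0 1;0 0 0 0 0 0 1;0 0 0 0 0 0 1;0 0 0 0 0 0 1;0 0 0 0 0 0 1;0 0 0 0 0 0 1",
  squeeze=40,
)

```text
time: 5.35
position: [0.5349, -0.2042, 0.0445]
ee_rot: [0.0, 0.988, -0.152, 0.0]
ft_force: [0.2, -0.1, -0.4]
opening: 0.015
finger_force: 0.0
```

```bash
python3 -c "
from h import *
go(.535,-.205,.145,-17.45)"
```

```text
t 5.35 pos [ 0.5349 -0.2042  0.0445] yaw -17.46 tilt [ 0. -0.] F [ 0.22 -0.13 -0.41] op 0.014979619279019418
shift [ 0.002   0.0038 -0.5023] turn [ 0.     -0.     -0.0001]
```

Call:
arm_command(
  plan="0 0 0 0 0 0 1;0 0 0 0 0 0 1;0 0 0 0 0 0 1;0 0 0 0 0 0 1",
)

```text
time: 5.75
position: [0.5349, -0.2041, 0.0445]
ee_rot: [-0.0, 0.988, -0.152, 0.0]
ft_force: [0.9, -0.2, -1.0]
opening: 0.0132
finger_force: 40.0
```

Call:
arm_command(
  plan="0 0 -0.05 0 0 0 1;0 0 -0.15 0 0 0 1;0 0 -0.3 0 0 0 1;0 0 -0.45 0 0 0 1;0 0 -0.58 0 0 0 1;0 0 -0.65 0 0 0 1;0 0 -0.65 0 0 0 1;0 0 -0.65 0 0 0 1",
)

```text
time: 6.55
position: [0.5339, -0.204, 0.1736]
ee_rot: [-0.0, 0.988, -0.152, -0.001]
ft_force: [-0.8, 0.4, -3.9]
opening: 0.0135
finger_force: 40.0
```

```bash
python3 -c "
from h import *
go(.5722,.0803,.16,3.65)
im,z,K,M=cam('wrist'); np.savez('w4.npz',im=im,z=z,K=K,M=M); save('w4',im,f=1.4)"
```

```text
t 6.55 pos [ 0.5339 -0.204   0.1736] yaw -17.46 tilt [-0.1   0.02] F [-0.76  0.36 -3.93] op 0.01351578267208014
shift [-0.2439 -1.4132  0.0684] turn [-1.000e-04  9.000e-04 -1.759e-01]
```

View pics/w4.png

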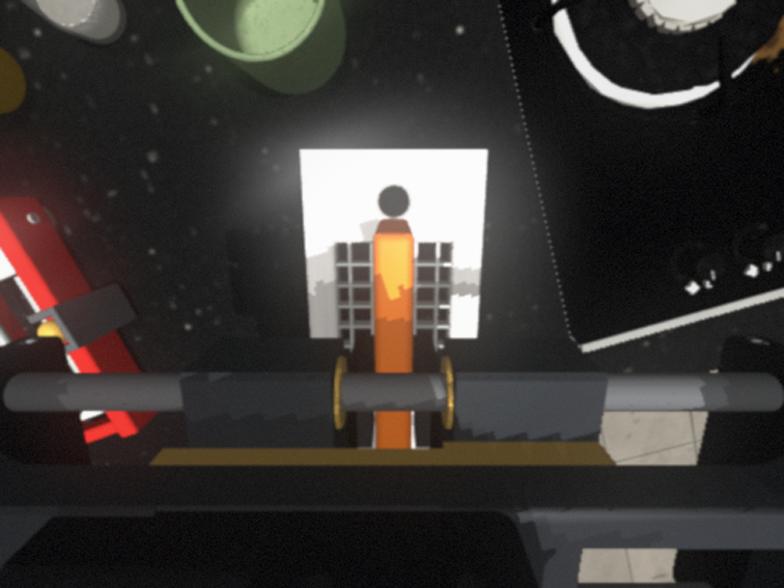

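The frame hangs straight in the grip, with the far hole visible at (394,200) and the plate's far edge at row 150. I'll measure the hole in tool coordinates.

```bash
cat > hole.py <<'E'
from h import *
def hole(f):
    d=np.load(f); im,z,K,M=[d[k] for k in ('im','z','K','M')]
    g=cv2.cvtColor(im,cv2.COLOR_RGB2GRAY); P=cloud(z,K,M)
    T=M@np.linalg.inv(np.array(d['tc']) if 'tc' in d else TC)  # world from tool
    Pt=(P-T[:3,3])@T[:3,:3]
    reg=np.zeros(z.shape,bool); reg[112:155,218:345]=1
    pl=reg&(g>150)&(abs(Pt[...,2]-np.median(Pt[reg&(g>150)][:,2]))<.004)
    Q=Pt[pl]; A=np.c_[Q[:,:2],np.ones(len(Q))]; co=np.linalg.lstsq(A,Q[:,2],rcond=None)[0]
    print('plate top z_tool=%.4f slopes deg'%co[2],np.degrees(co[:2]).round(2))
    sub=(g[125:160,262:302]<110).astype(np.uint8); n,lab,st,ce=cv2.connectedComponentsWithStats(sub)
    i=lab[143-125,281-262]; v,u=np.nonzero(lab==i); v=v+125;u=u+262
    C=M.copy(); C=np.linalg.inv(T)@M
    o=C[:3,3]; dr=np.stack([(u-K[0,2])/K[0,0],(v-K[1,2])/K[1,1],np.ones(len(u))],1)@C[:3,:3].T
    n_=np.array([co[0],co[1],-1]); s=-(n_@o+co[2])/(dr@n_); X=o+dr*s[:,None]
    c,r=cv2.minEnclosingCircle((X[:,:2]*1000).astype(np.float32)); print('hole tool mm',np.round(c,1),'mean',(X[:,:2].mean(0)*1000).round(1),'r',round(r,1),len(u))
    e=Q[:,0].max(); yb=Q[:,1].min(),Q[:,1].max(); print('far edge x %.4f y range'%e,np.round(yb,4))
TC=np.array(ctrl.read_camera('wrist')['tool_from_camera'])
E
python3 -c "
from hole import *
hole('w4.npz'); print(TC.round(4))"
```

```text
plate top z_tool=0.0000 slopes deg [0. 0.]
hole tool mm [63.9  1.7] mean [63.9  1.8] r 5.3 306Traceback (most recent call last):
  File "<string>", line 3, in <module>
    hole('w4.npz'); print(TC.round(4))
    ~~~~^^^^^^^^^^
  File "hole.py", line 17, in hole
    e=Q[:,0].max(); yb=Q[:,1].min(),Q[:,1].max(); print('far edge x %.4f y range'%e,np.round(yb,4))
    return umr_maximum(a, axis, None, out, keepdims, initial, where)
ValueError: zero-size array to reduction operation maximum which has no identity
```

```bash
sed -i 's/np.median(Pt/np.nanmedian(Pt/' hole.py; python3 -c "
from hole import *
hole('w4.npz'); print(TC.round(4).tolist())"
```

```text
plate top z_tool=0.0318 slopes deg [-0.06 -0.04]
hole tool mm [62.5  1.7] mean [62.5  1.8] r 6.3 306
far edge x 0.0820 y range [-0.0395  0.0433]
[[-0.0016, -0.9649, -0.2626, 0.071], [1.0, -0.0015, -0.0003, 0.0017], [-0.0001, -0.2626, 0.9649, -0.163], [0.0, 0.0, 0.0, 1.0]]
```

```bash
python3 -c "
from h import *
go(.5717,.0815,.165,3.65)"
```

```text
t 6.7 pos [ 0.5337 -0.2038  0.1728] yaw -17.46 tilt [-0.19  0.06] F [ 0.13 -0.06 -3.32] op 0.013380974630475788
shift [-0.2465 -1.4178  0.0399] turn [-0.0003  0.0016 -0.1759]
```

Call:
arm_command(
  plan="-0.02 -0.1 0 0 0 0 1;-0.05 -0.25 0 0 0 0 1;-0.08 -0.43 0 0 0 0 1;-0.11 -0.61 0 0 0 0 1;-0.14 -0.76 0 0 0 0 1;-0.15 -0.86 0 0 0 0 1;-0.155 -0.9 0 0 0 0 1",
)

```text
time: 7.4
position: [0.559, -0.02, 0.1735]
ee_rot: [-0.001, 0.989, -0.15, -0.001]
ft_force: [0.2, -0.0, -4.1]
opening: 0.0136
finger_force: 40.0
```

Call:
arm_command(
  plan="-0.01 -0.1 0 0 0 -0.03 1;-0.03 -0.22 0 0 0 -0.08 1;-0.06 -0.35 0 0 0 -0.13 1;-0.08 -0.46 0 0 0 -0.165 1;-0.0915 -0.515 0 0 0 -0.176 1;-0.0915 -0.5178 0.02 0 0 -0.176 1;-0.0915 -0.5178 0.04 0 0 -0.176 1;-0.0915 -0.5178 0.04 0 0 -0.176 1;-0.0915 -0.5178 0.04 0 0 -0.176 1",
)

```text
time: 8.3
position: [0.5728, 0.0795, 0.1662]
ee_rot: [0.0, 1.0, 0.031, -0.0]
ft_force: [0.7, -0.1, -3.7]
opening: 0.0134
finger_force: 40.0
```

```bash
python3 -c "
from hole import *
im,z,K,M=cam('wrist'); np.savez('w5.npz',im=im,z=z,K=K,M=M); save('w5',im,(200,80,360,200),5)
go(.5717,.0815,.13,3.65)
P=cloud(z,K,M); hsv=cv2.cvtColor(im,cv2.COLOR_RGB2HSV)
h=hsv[...,0].astype(int); m=((h<6)|(h>174))&(hsv[...,1]>150)&(P[...,2]>.04)&(P[...,2]<.05)&(P[...,0]>.55); Q=P[m]
print(len(Q),np.nanmax(Q,0),np.nanmin(Q,0))"
```

```text
t 8.4 pos [0.573  0.0802 0.1667] yaw 3.57 tilt [ 0.02 -0.03] F [-1.35 -0.17 -2.94] op 0.013646034514664397
shift [-0.0063 -0.0069  0.1832] turn [ 0.0002 -0.0001 -0.0006]
148 [0.6737073  0.11537444 0.04766237] [0.55004697 0.04231138 0.04365263]
```

View pics/w5.png

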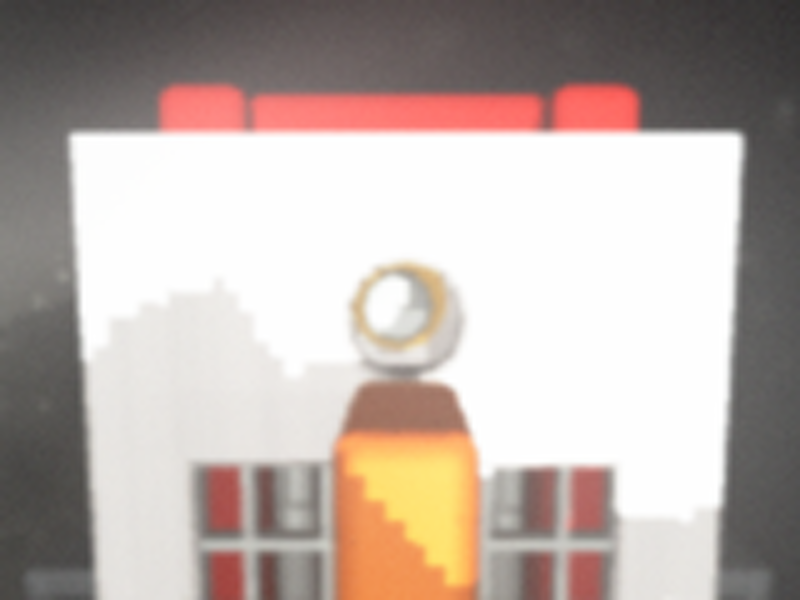

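The pin shows through the far hole: pin top about (401,303), hole about (407,318) in the 5x crop. I'll work out the correction.

```bash
python3 -c "
from h import *
d=np.load('w5.npz'); im,z,K,M=[d[k] for k in ('im','z','K','M')]
c=lambda u,v:(200+u/5-.4,80+v/5-.4)
p=ray(*c(401,303),.0763,K,M); h=ray(*c(407,318),.1667-.0318,K,M); print(p,h,(p-h)*1000)
# rail centreline at z .045 vs plate at far edge
a=ray(*c(160,115),.045,K,M);b=ray(*c(640,115),.045,K,M); e=ray(*c(70,132),.1349,K,M); f=ray(*c(743,132),.1349,K,M); print((a+b)/2,(e+f)/2)
P=cloud(z,K,M)
for u,v in ((395,300),(400,285),(385,310)): 
  x,y=c(u,v); print(P[int(round(y)),int(round(x))])
"
```

```text
[0.63483667 0.08308003 0.0763    ] [0.63496901 0.08217678 0.1349    ] [ -0.13234174   0.90324478 -58.6       ]
[0.66719478 0.08525426 0.045     ] [0.65770658 0.08360918 0.1349    ]
[0.63498257 0.08375888 0.07699456]
[0.63745065 0.08306797 0.07615186]
[0.6332572  0.08533728 0.07719062]
```

```bash
python3 -c "
from h import *
go(.5725,.0813,.126,3.65)"
```

```text
t 8.4 pos [0.573  0.0802 0.1667] yaw 3.57 tilt [ 0.02 -0.03] F [-1.35 -0.17 -2.94] op 0.013646034514664397
shift [-0.0023 -0.0057  0.2032] turn [ 0.0002 -0.0001 -0.0006]
```

Call:
arm_command(
  plan="-0.002 -0.0055 0.04 0 0 0 1;-0.002 -0.0055 0.1 0 0 0 1;-0.002 -0.0055 0.15 0 0 0 1;-0.002 -0.0055 0.185 0 0 0 1;-0.002 -0.0055 0.2 0 0 0 1;-0.002 -0.0055 0.2 0 0 0 1;-0.002 -0.0055 0.2 0 0 0 1",
)

```text
time: 9.1
position: [0.5727, 0.0823, 0.1267]
ee_rot: [-0.0, 0.999, 0.032, 0.0]
ft_force: [0.5, 0.2, -2.8]
opening: 0.0134
finger_force: 40.0
```

```bash
python3 -c "
from hole import *
go(.5725,.0813,.115,3.65)
im,z,K,M=cam('wrist'); np.savez('w6.npz',im=im,z=z,K=K,M=M); save('w6',im,(200,80,360,200),5)"
```

```text
t 9.15 pos [0.5728 0.0823 0.1269] yaw 3.66 tilt [0.06 0.01] F [-0.04  0.41 -3.16] op 0.01354472698296702
shift [-0.0019  0.0051  0.0597] turn [-0.     -0.0005  0.0001]
```

View pics/w6.png

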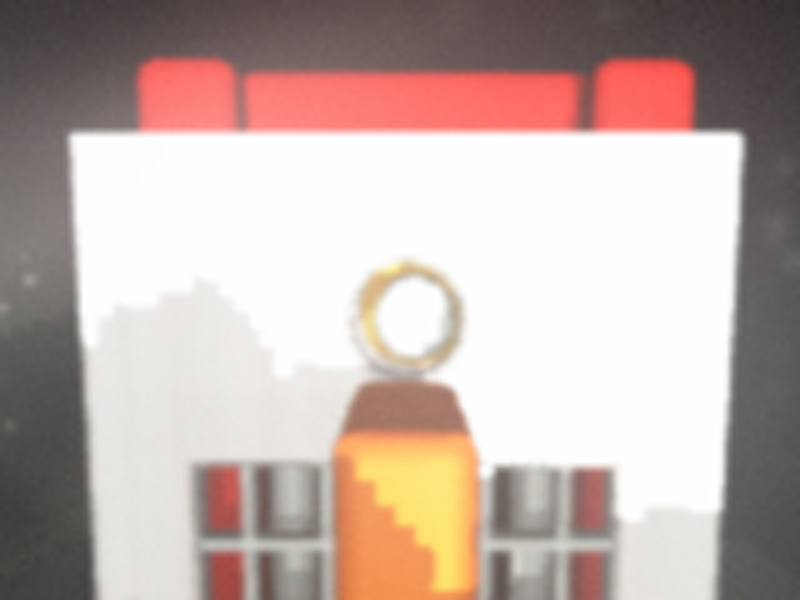

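Pin top about (412,316) in the hole at (407,318), so it sits 0.8 mm to the right. I'll shift tool y by +0.8 mm and lower gently.

Call:
arm_command(
  plan="-0.001 0.004 0 0 0 0 1;-0.001 0.004 0.01 0 0 0 1;-0.001 0.004 0.02 0 0 0 1;-0.001 0.004 0.03 0 0 0 1;-0.001 0.004 0.035 0 0 0 1;-0.001 0.004 0.035 0 0 0 1;-0.001 0.004 0.04 0 0 0 1;-0.001 0.004 0.04 0 0 0 1",
)

```text
time: 10.0
position: [0.5723, 0.0814, 0.1185]
ee_rot: [0.0, 0.999, 0.032, -0.0]
ft_force: [0.2, 0.2, -2.6]
opening: 0.0135
finger_force: 40.0
```

Call:
arm_command(
  plan="0 0 0.005 0 0 0 1;0 0 0.01 0 0 0 1;0 0 0.015 0 0 0 1;0 0 0.015 0 0 0 1",
)

```text
time: 10.4
position: [0.5721, 0.0813, 0.1154]
ee_rot: [0.0, 0.999, 0.032, -0.0]
ft_force: [-0.6, 0.5, -3.7]
opening: 0.0133
finger_force: 40.0
```

```bash
python3 -c "
from h import *
go(.5725,.0813,.0895,3.65);print(ctrl.get_state()['wrist_torque'])"
```

```text
t 10.4 pos [0.5721 0.0813 0.1154] yaw 3.66 tilt [-0.02 -0.01] F [-0.55  0.54 -3.69] op 0.013346927613506985
shift [0.0018 0.0003 0.1293] turn [0.0001 0.0002 0.0001]
[ 0.00540148  0.03691885 -0.0160941 ]
```

Underside is about 5 mm below the pin tops with no side force, so both pins are in the holes. Now the press, in small steps.

Call:
arm_command(
  plan="0 0 0.01 0 0 0 1;0 0 0.02 0 0 0 1;0 0 0.02 0 0 0 1",
)

```text
time: 10.7
position: [0.5731, 0.0813, 0.1127]
ee_rot: [0.0, 0.999, 0.032, 0.001]
ft_force: [-0.4, -1.0, 4.2]
opening: 0.0134
finger_force: 40.0
```

Call:
arm_command(
  plan="0 0 0.01 0 0 0 1;0 0 0.02 0 0 0 1;0 0 0.02 0 0 0 1",
)

```text
time: 11.0
position: [0.5736, 0.0815, 0.1084]
ee_rot: [-0.0, 0.999, 0.032, 0.002]
ft_force: [1.8, 0.2, -0.4]
opening: 0.0132
finger_force: 40.0
```

Call:
arm_command(
  plan="0 0 0.01 0 0 0 1;0 0 0.02 0 0 0 1;0 0 0.03 0 0 0 1;0 0 0.03 0 0 0 1",
)

```text
time: 11.4
position: [0.5721, 0.0813, 0.1006]
ee_rot: [-0.0, 0.999, 0.032, -0.0]
ft_force: [2.6, -0.1, -4.8]
opening: 0.0134
finger_force: 40.0
```

Call:
arm_command(
  plan="0 0 0.01 0 0 0 1;0 0 0.02 0 0 0 1;0 0 0.03 0 0 0 1;0 0 0.03 0 0 0 1",
)

```text
time: 11.8
position: [0.5707, 0.081, 0.0933]
ee_rot: [0.0, 0.999, 0.032, -0.002]
ft_force: [3.7, 0.1, -15.4]
opening: 0.0136
finger_force: 40.0
```

```bash
python3 -c "
from h import *
go(.5725,.0813,.0895,3.65);print(ctrl.get_state()['wrist_torque'])"
```

```text
t 11.8 pos [0.5707 0.081  0.0933] yaw 3.66 tilt [-0.19 -0.02] F [  3.73   0.06 -15.35] op 0.013571990973564136
shift [ 0.009  -0.0008  0.0191] turn [0.0001 0.0016 0.0001]
[ 0.14300729 -0.88333607 -0.01715172]
```

Call:
arm_command(
  plan="0.005 0 0.01 0 0 0 1;0.005 0 0.02 0 0 0 1;0.005 0 0.02 0 0 0 1;0.005 0 0.02 0 0 0 1",
)

```text
time: 12.2
position: [0.5728, 0.0814, 0.0914]
ee_rot: [0.0, 0.999, 0.032, -0.0]
ft_force: [-0.3, 0.7, -7.4]
opening: 0.0134
finger_force: 40.0
```

```bash
python3 -c "
from h import *
go(.5725,.0813,.0895,3.65);print(ctrl.get_state()['wrist_torque'])"
```

```text
t 12.2 pos [0.5728 0.0814 0.0914] yaw 3.66 tilt [-0.05 -0.02] F [-0.26  0.69 -7.35] op 0.013424833290256066
shift [-0.0017  0.0004  0.0096] turn [0.0001 0.0004 0.0001]
[-0.12645194  0.14890284 -0.00647013]
```

Side forces have gone and the catches are drawing it down. A little further until it seats.

Call:
arm_command(
  plan="0 0 0.005 0 0 0 1;0 0 0.01 0 0 0 1;0 0 0.01 0 0 0 1;0 0 0.01 0 0 0 1",
)

```text
time: 12.6
position: [0.5737, 0.0817, 0.09]
ee_rot: [-0.0, 0.999, 0.032, 0.001]
ft_force: [-0.4, -0.3, -3.5]
opening: 0.0135
finger_force: 40.0
```

Call:
arm_command(
  plan="0 0 0.005 0 0 0 1;0 0 0.01 0 0 0 1;0 0 0.01 0 0 0 1;0 0 0.01 0 0 0 1",
)

```text
time: 13.0
position: [0.5737, 0.0817, 0.0894]
ee_rot: [0.0, 0.999, 0.032, 0.001]
ft_force: [-3.8, -0.3, 7.9]
opening: 0.0134
finger_force: 40.0
```

It has bottomed: TCP z 0.0894 m against 0.0895 m expected, with 8 N upward. I'll relax, open and check.

Call:
arm_command(
  plan="-0.003 0 -0.003 0 0 0 1;-0.003 0 -0.006 0 0 0 1;-0.003 0 -0.006 0 0 0 0.8;-0.003 0 -0.006 0 0 0 0.4;-0.003 0 -0.006 0 0 0 0;-0.003 0 -0.006 0 0 0 -0.3;-0.003 0 -0.006 0 0 0 -0.3;-0.003 0 -0.006 0 0 0 -0.3;-0.003 0 -0.006 0 0 0 -0.3",
  squeeze=20,
)

```text
time: 13.9
position: [0.5726, 0.0814, 0.0887]
ee_rot: [0.0, 0.999, 0.032, -0.0]
ft_force: [-0.7, 0.5, -0.2]
opening: 0.0527
finger_force: 0.0
```

Call:
arm_command(
  plan="0 0 -0.05 0 0 0 -0.3;0 0 -0.15 0 0 0 -0.3;0 0 -0.3 0 0 0 -0.3;0 0 -0.45 0 0 0 -0.3;0 0 -0.6 0 0 0 -0.3;0 0 -0.75 0 0 0 -0.3",
)

```text
time: 14.5
position: [0.5725, 0.0815, 0.2409]
ee_rot: [-0.0, 0.999, 0.032, 0.0]
ft_force: [0.7, 0.2, -0.4]
opening: 0.0567
finger_force: 0.0
```

Call:
arm_command(
  plan="-0.05 0.1 0 0 0 0 -0.3;-0.1 0.3 0 0 0 0 -0.3;-0.15 0.5 0 0 0 0 -0.3;-0.2 0.7 0 0 0 0 -0.3;-0.25 0.85 0 0 0 0 -0.3;-0.25 0.95 0 0 0 0 -0.3;-0.25 0.95 0 0 0 0 -0.3;-0.25 0.95 0 0 0 0 -0.3",
)

```text
time: 15.3
position: [0.535, -0.1108, 0.2393]
ee_rot: [-0.0, 0.999, 0.032, 0.0]
ft_force: [-0.7, 0.7, -0.3]
opening: 0.0566
finger_force: 0.0
```

Run:
```python
from h import *
ims=[]
for n,cr in (('scene',(190,190,380,330)),('top',(150,180,290,310))):
    im,z,K,M=cam(n); P=cloud(z,K,M); ims.append(cv2.resize(im[cr[1]:cr[3],cr[0]:cr[2]],(400,300),interpolation=cv2.INTER_CUBIC))
    hsv=cv2.cvtColor(im,cv2.COLOR_RGB2HSV); S=hsv[...,1]
    near=np.hypot(P[...,0]-.573,P[...,1]-.081)<.1; m=near&(S<60)&(P[...,2]>.05)&(P[...,2]<.064)
    Q=P[m]; A=np.c_[Q[:,:2]-[.573,.081],np.ones(len(Q))]; co=np.linalg.lstsq(A,Q[:,2],rcond=None)[0]
    r=cv2.minAreaRect((Q[:,:2]*1000).astype(np.float32)); print(n,len(Q),'plane',co.round(4),np.round(r[0],1),np.round(r[1],1),round(r[2],2))
cv2.imwrite('pics/fin.png',np.hstack(ims)[:,:,::-1]); s=ctrl.get_state(); print(s['position'],s['time'],s['ft_force'])
```

```text
scene 2490 plane [-0.0033  0.005   0.0556] [574.9  81.6] [171.2 134. ] 3.86
top 2291 plane [ 0.0001 -0.0003  0.0567] [576.6  78.4] [170.3 128.6] 3.67
[ 0.53514051 -0.10951092  0.23911463] 15.4 [ 0.32555055 -0.36853005 -0.72625682]
```

View pics/fin.png

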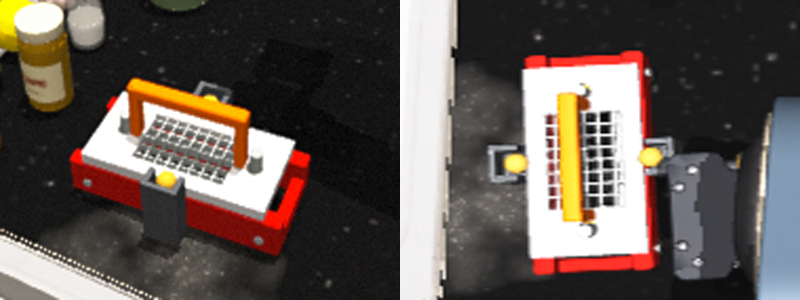

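The frame lies flat on the rails, its top 56–57 mm up (57 mm when home). Both pins stand through the holes, the balls are over its edges and the hand is clear. I'll hand it in.

```bash
python3 -c "
from plant import ctrl
print(ctrl.close_job())"
```

```text
the job is handed in; nothing more can be done
None
```

The grid frame is hung on both pins, pressed past both ball catches and sitting flat on the base rails; the hand is clear, the mug, salt shaker and mustard jar were not touched, and the job was handed in at about 15 s.

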